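# Fit a snap ring on a guide wheel's axle stub

## Task

Press the spring-backed guide wheel straight down its axle stub to the stop, so that the groove in the axle shows above it. Then take the snap-ring pliers out of their rest by the handles and squeeze them fully so that the ring on their tips is spread, bring the ring over the end of the axle from above and slide it down until it is level with the groove, centred round the axle and not leaning on the wheel. Finish while still holding the squeezed pliers upright there, with the ring spread, and leave everything else on the bench where it is.

Things in the scene. Friction and masses are not known exactly. Their poses are not given: they have to be found in the camera images.
- axle_groove (a point): Centre of the groove on the axis of an upright steel axle stub 24 mm thick, 55.5 mm above the bench; z up. The groove is 7 mm high (52 to 59 mm above the bench), 20 mm thick. The axle's end tapers to 14 mm over its top 10 mm and ends 85 mm above the bench. It stands in a fixed grey plate, 110 x 110 x 20 mm.
- wheel_face (a point): Centre of the level upper face of the guide wheel round the axle: aluminium hub 80 mm wide, black tyre 90 mm wide, 30 mm high. The face is 67 mm above the bench when fully up (it then covers the groove), 52 mm when on its stop (at the groove's lower edge). Press it on the hub beside the axle, for instance with two fingertips some 50 mm apart astride the axle.
- wheel (a joint): How far the wheel is pressed down the axle, m: 0 up, 0.015 on its stop; it starts between 0 and 0.004. A friction bush holds it wherever it is left, against a weak spring; it takes about 5 to 8 N to push and then meets a rigid stop.
- handles (a point): Half-way between the two upright handles of the snap-ring pliers, at grip height, 155 mm above the bench in the rest. Pliers' axes: z up, y right to left handle (squeeze along y), x from tips to ring. Handles reach 31 mm below and 26 mm above, 12 mm along x; outer faces 50 mm apart here when free (56 mm at the top), 36 mm and parallel at full squeeze. A 20 to 40 N grip brings them to the stop.
- crossbar (a point): Middle of the underside of the pliers' crossbar, 57 mm below point handles and 68 mm above the ring; same axes. The bar (92 mm along y, 14 mm along x, 12 mm high) lies loosely in the 10 mm deep notches of the rest: lift the pliers straight up. They weigh about 0.2 kg. The handles spring back if let go.
- ring_opening (a point): Middle of the room in the spread snap ring, in its mid plane; pliers' axes; fixed in the pliers: 14 mm along x and 125 mm below point handles; 30 mm above the bench in the rest. The ring, a flat steel C 3 mm thick, about 40 x 32 mm, hangs by its ends on the two tips, 14 mm behind this point (-x). Fully spread it leaves 3 mm round a 24 mm axle centred here; free, it is too narrow.
- pliers_left (a joint): Swing of the pliers' handle, rad: 0 free (ring closed), 0.14 fully squeezed, on the stop (ring fully spread); the stop yields a little, to about 0.16 at a 40 N grip (handles then 34 mm apart). Both handles move together.
- rest: Wooden rest of the pliers, fixed: base 80 x 120 x 8 mm, two posts 27 x 22 mm, 82 mm apart (centre to centre) along y, notched on top, 108 mm high in all. Origin under the middle of the posts; axes as those of the pliers standing in it.
- hammer: Not part of the job: a hammer lying at one side of the bench, about 260 mm long. Origin in it, on the bench.
- screwdriver: Not part of the job: a screwdriver lying on the bench, about 170 mm long. Origin in it, on the bench.
- glue_jar: Not part of the job: a closed jar, 60 mm wide, 85 mm high. Origin in it, on the bench.
- mug: Not part of the job: a mug, 80 mm wide, 90 mm high. Origin in it, on the bench.
- insole: Not part of the job: a flat cork insole, about 200 x 65 x 8 mm. Origin in it, on the bench.
- tack_tray: Not part of the job: a small clear open tray, 75 x 55 x 28 mm. Origin in it, on the bench.
- wax_puck: Not part of the job: a dark round puck, 44 mm wide, 18 mm high. Origin in it, on the bench.
There are look-alikes about, which are no part of the job. Leave any orange or yellow look-alike of the part that bears axle_groove alone. What is shaped like the part that bears handles but green is not meant.

How it is judged:
On the way, in this order (a step that is already met when the one before it is completed fails the run):
1. the wheel is pressed to its stop (at least 13 of 15 mm), the pliers still in their rest (value of joint wheel above 0.013 m and distance of ring_opening from where it was at the start of the episode below 0.015 m), for 0.1 s.
2. the pliers are squeezed (0.11 rad or more) and lifted out of the rest (ring more than 70 mm above the bench) (value of joint pliers_left above 0.11 rad and height (world z) of ring_opening above 0.07 m and contact force between the fingers and pliers above 1 N), for 0.1 s.
3. the spread ring is over the end of the axle, above it and within 8 mm of its axis (value of joint pliers_left above 0.11 rad and horizontal distance between ring_opening and axle_groove below 0.008 m and height (world z) of ring_opening above 0.084 m).
At the end, for the whole second after the job is handed in: The fingers hold the pliers squeezed (0.11 rad or more), upright within 0.15 rad, the middle of the ring's opening within 5 mm of the axle's axis and within 3.5 mm of the groove's mid height, pressing on wheel and axle with less than 6 N; the wheel is still down (at least 12 mm) (value of joint pliers_left above 0.11 rad and horizontal distance between ring_opening and axle_groove below 0.005 m and z of ring_opening in the frame of axle_groove between -0.0035 and 0.0035 m and angle between handles's own z axis and vertical below 0.15 rad and value of joint wheel above 0.012 m and contact force between the fingers and pliers above 2 N and contact force between pliers and axle below 6 N); the arm keeps its last pose, push and grip.
It fails at once if another thing on the bench is moved more than 25 mm (distance of any of hammer, screwdriver, glue_jar, mug, insole, tack_tray, wax_puck from where it was at the start of the episode above 0.025 m).
It also fails if it takes over 61 s, if anything falls off the work surface, if the arm or the gripper's body presses on something with over 40 N, if the wrist force passes 120 N, or if a joint passes its speed limit or range.

## Robot

A 6-joint arm with a two-finger parallel gripper is mounted at the origin on the work surface. World frame = base frame: x ahead of the robot, y to its left, z up, the work surface at z = 0. Lengths are in m, angles in rad, forces in N, time in s.
With the tool pointing down it reaches from about 0.35 to 0.775 m from the base axis. Payload 5.5 kg.
Tool frame: the origin (TCP) lies midway between the tips of the shut fingers; the grasp point (between the pads) lies 19 mm behind it; z points along the fingers, y is the line along which they close (so a half turn about z gives the same grasp; the last joint's range is limited). The gripper opens to 85 mm and grips with 20 to 120 N. Pads are 22 mm wide; open, the fingers measure 114 mm over their backs; the gripper's body (76 mm by 85 mm) begins 54 mm behind the grasp point. The pads swing forward as they close: fully open they stand 13 mm farther back than shut.
Start: joints at [-1.369, 0.313, 0.046, 1.304, 0, 1.431], TCP at [0.193, -0.542, 0.231] pointing down, gripper open.
Joint ranges: [-2.76, 2.76], [-0.86, 1.69], [-1.03, 1.26], [-2.2, 2.34], [-1.47, 1.5], [-3.14, 3.14]. Speed limits (rad/s): [2.57, 2.57, 3.14, 3.14, 3.14, 3.14].

## Interface

Orientations are given as a unit quaternion [w, x, y, z].
In Python, from workcell import telemetry, imaging, env gives the robot as it stands. The module is installed in compiled form; this text tells all that it offers.
- The arm moves only by the tool step_arm, never from a script. Its argument "moves" is a list of rows, each a list of 3 entries, a list of its own where there are three numbers: the shift along the tool's x, y, z in mm, then the turn, a rotation vector about the tool's x, y, z in rad, then the finger opening in mm, from 0 to 85.4. A call has 1 to 8 rows; each row is the pose to reach, as a shift and turn from the pose commanded when the call began, along the tool's axes at that moment; what a row does not reach only later rows make up. A row lasts 1/12 s, in which the tool goes at most 41.7 mm and 7.16 degrees, less where a joint would pass 70% of its speed; a pose out of reach is approached as far as the arm can. A call with a gripper value outside its range is refused whole. The fingers move at their own pace and stop on an object; "grip_force" is the grip in N (left out, the last holds). Time passes only in rows, so rows that repeat a pose let the fingers close. It gives the time, the measured TCP pose, the force, the opening and the grip force at its end, in the units of the state.
- telemetry.get_state(): the state, without advancing time (a new reading comes with each control period).
- imaging.read_camera(name): name is "scene" or "side" or "wrist"; returns the picture (420x560x3 uint8, red, green, blue); there is no depth.
- imaging.camera_params(name): a dict with "camera_matrix" (3x3 intrinsics, pixels), "pose" (4x4, takes a point from camera to world coordinates). Camera axes: x right, y up, looking along -z (the intrinsics and any distortion apply to the point x, -y, -z); pixel columns grow to the right and rows downward; lengths in m; the calibration is good to about 2 mm. A picture is of the moment at which its call begins: read the wrist's pose just before it. camera_params takes no time and is no camera call; for the wrist camera it gives the pose at the moment of the call.
- env.hand_in(): hands the job in; it is judged then, once.
The state is a dict: "clock": time; "joint_pos": joint angles; "qvel": joint speeds; "tau": joint torques, N m; "tcp_pos": TCP position; "orientation": TCP orientation; "wrist_force": force on the tool from outside, world axes, zero at the start; "ft_torque": the same for the moment, N m; "finger_gap": finger opening in m; "grip_force": force on a finger pad.
Only numpy, scipy, OpenCV 4.12 (cv2) and the standard library are available. Lean on these libraries where they do the work, as an engineer would, in place of code of your own. Each camera call takes 0.05 s, during which the arm holds its last target. There are 200 camera calls.

## Working session

There is one attempt and no reset: what is moved stays moved. The work goes in short steps, Python scripts to look and compute and a tool call to move; the robot and the scene stay as the last step left them, time stands still between calls to the robot, and variables do not carry over. Pictures are saved under pics/ and viewed, at most 10 in all, crops included, and the job is handed in when it is done.

Besides the shell and the picture viewer there is one more tool, called after "Request:" as a command line: name --argument value ..., lists and objects as JSON in quotes. step_arm: Moves the arm, as the interface text tells. Its arguments: {"type":"object","properties":{"moves":{"type":"array"},"grip_force":{"type":"number"}},"required":["moves"]}

```bash
mkdir -p pics; cat > h.py <<'E'
import numpy as np, cv2
from workcell import telemetry, imaging, env
def cam(n):
    p=imaging.camera_params(n); return np.array(p["camera_matrix"]),np.array(p["pose"]),p
def ray(n,u,v,P=None):
    K,T,_=P or cam(n); d=np.linalg.inv(K)@[u,v,1]; d=T[:3,:3]@[d[0],-d[1],-d[2]]; return T[:3,3],d
def onz(n,u,v,z,P=None):
    o,d=ray(n,u,v,P); return o+d*(z-o[2])/d[2]
def proj(n,X,P=None):
    K,T,_=P or cam(n); c=T[:3,:3].T@(np.array(X)-T[:3,3]); q=K@[c[0],-c[1],-c[2]]; return q[:2]/q[2]
def tri(rays):
    A=np.zeros((3,3));b=np.zeros(3)
    for o,d in rays:
        d=d/np.linalg.norm(d);M=np.eye(3)-np.outer(d,d);A+=M;b+=M@o
    return np.linalg.solve(A,b)
def snap(n,f):
    P=cam(n); im=imaging.read_camera(n); cv2.imwrite(f,im[:,:,::-1]); return im,P
E
python3 - <<'E'
from h import *
np.set_printoptions(precision=4,suppress=True)
a,P=snap("scene","pics/a.png");b,Q=snap("side","pics/b.png")
for p in(P,Q):print(p[0],p[1],[k for k in p[2]])
s=telemetry.get_state();print(s)
E
```

```text
[[390.9673   0.     276.623 ]
 [  0.     390.9673 209.5781]
 [  0.       0.       1.    ]] [[-0.3126 -0.8152  0.4875  1.0097]
 [ 0.9498 -0.262   0.1709  0.1734]
 [-0.0116  0.5165  0.8562  1.0679]
 [ 0.      0.      0.      1.    ]] ['camera_matrix', 'pose']
[[445.9004   0.     290.1168]
 [  0.     445.9004 209.7133]
 [  0.       0.       1.    ]] [[-0.9231  0.2489 -0.2932  0.1042]
 [-0.3846 -0.5975  0.7036  0.8069]
 [-0.0001  0.7623  0.6472  0.9006]
 [ 0.      0.      0.      1.    ]] ['camera_matrix', 'pose']
{'clock': 0.1, 'joint_pos': array([-1.3686,  0.3139,  0.0451,  1.3036, -0.    ,  1.4312]), 'qvel': array([ 0.0015, -0.0003,  0.0031,  0.0002, -0.0002, -0.0005]), 'tau': array([  0.0028, -48.1724,  29.9245,   0.0128,  -0.0001,   0.    ]), 'tcp_pos': array([ 0.1926, -0.5413,  0.2305]), 'orientation': array([-0.0008,  0.9854,  0.1701, -0.    ]), 'wrist_force': array([ 0.0584,  0.3677, -0.6119]), 'ft_torque': array([ 0.0036, -0.0254, -0.0297]), 'grip_force': 0.0, 'finger_gap': 0.08577453287922233}
```

View pics/a.png

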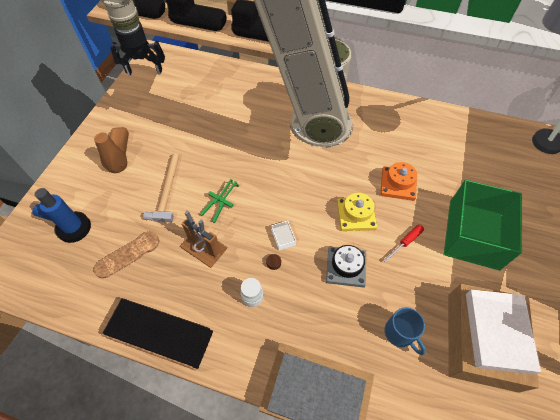

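View pics/b.png

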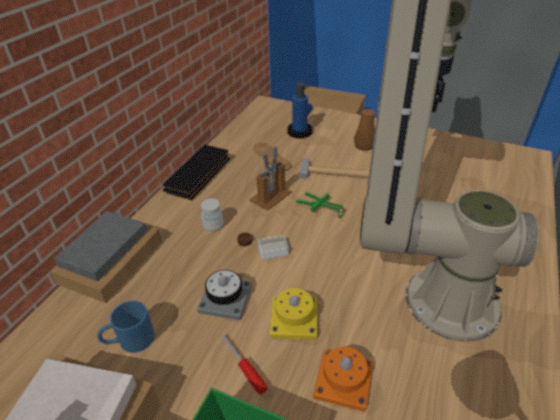

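The scene view shows the grey-plate axle at about (349,258) and the pliers in their rest at about (200,235). In the side view they are at (222,280) and (270,175). I'll enlarge those regions.

```bash
python3 - <<'E'
from h import *
a=cv2.imread("pics/a.png");b=cv2.imread("pics/b.png")
c=lambda i,u,v:cv2.resize(i[v:v+60,u:u+80],None,fx=5,fy=5,interpolation=cv2.INTER_CUBIC)
print("crop origins a:(165,205),(310,230) b:(235,145),(185,255)")
cv2.imwrite("pics/c.png",np.vstack([np.hstack([c(a,165,205),c(a,310,230)]),np.hstack([c(b,235,145),c(b,185,255)])]))
np.set_printoptions(precision=4,suppress=True)
print(tri([ray("scene",349,258),ray("side",222,280)]),onz("scene",349,258,.085),onz("side",222,280,.085))
E
```

```text
crop origins a:(165,205),(310,230) b:(235,145),(185,255)
[0.5302 0.2135 0.0733] [0.5361 0.2133 0.085 ] [0.524  0.2216 0.085 ]
```

View pics/c.png

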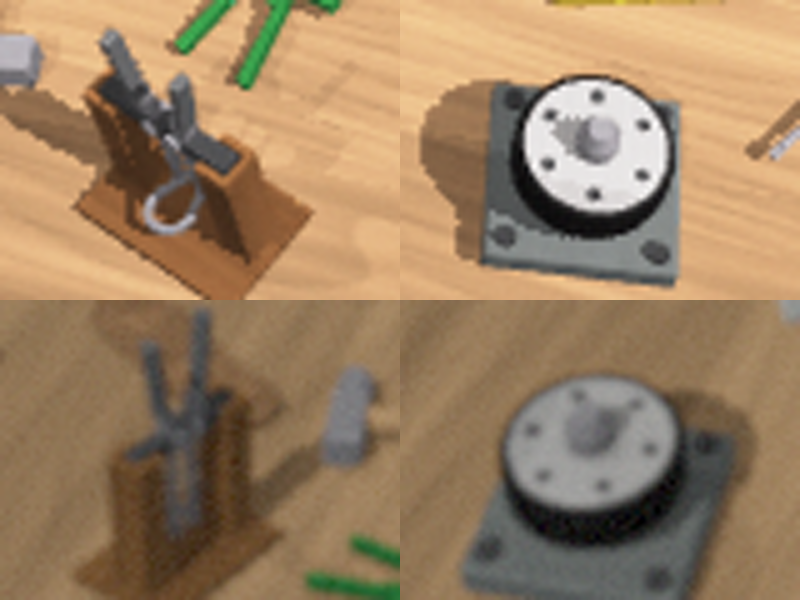

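The crops show the ring on the side of the pliers toward the scene camera. The handle tops are at scene (187,213) and (201,221), side (276,148) and (265,154). The axle tip is at scene (350,257), side (224,281).

```bash
python3 - <<'E'
from h import *
np.set_printoptions(precision=4,suppress=True)
A=lambda x,y:("scene",165+x/5,205+y/5)
A2=lambda x,y:("scene",310+x/5,230+y/5)
B=lambda x,y:("side",235+x/5,145+(y-300)/5)
B2=lambda x,y:("side",185+(x-400)/5,255+(y-300)/5)
A2=lambda x,y:("scene",310+(x-400)/5,230+y/5)
def t(n,p,q,z):
    print(n,tri([ray(*p),ray(*q)]),onz(*p,z)[:2],onz(*q,z)[:2])
t("h1",A(110,38),B(203,313),.179);t("h2",A(180,80),B(150,347),.179)
t("bar1",A(90,83),B(222,395),.110);t("bar2",A(250,158),B(125,458),.110)
t("axle",A2(601,124),B2(592,413),.085)
t("wheel",A2(597,143),B2(592,441),.065)
t("ring",A(174,208),B(182,530),.030)
E
```

```text
h1 [ 0.5835 -0.229   0.1763] [ 0.5852 -0.2273] [ 0.5816 -0.2259]
h2 [ 0.5964 -0.1823  0.1774] [ 0.5973 -0.1814] [ 0.5952 -0.1803]
bar1 [ 0.5817 -0.2573  0.1024] [ 0.5826 -0.2566] [ 0.5778 -0.2429]
bar2 [ 0.6009 -0.1506  0.1166] [ 0.5987 -0.1521] [ 0.6049 -0.1596]
axle [0.5251 0.2139 0.0845] [0.5258 0.2143] [0.5246 0.2137]
wheel [0.5269 0.215  0.0642] [0.5279 0.2155] [0.5262 0.2148]
ring [ 0.5995 -0.2182  0.0123] [ 0.6086 -0.2091] [ 0.5887 -0.2015]
```

Request:
step_arm --moves '[[[235,-205,-15],[0,0,-0.95],85],[[235,-205,-15],[0,0,-0.95],85],[[235,-205,-15],[0,0,-0.95],85],[[235,-205,-15],[0,0,-0.95],85],[[235,-205,-15],[0,0,-0.95],85],[[235,-205,-15],[0,0,-0.95],85],[[235,-205,-15],[0,0,-0.95],85],[[235,-205,-15],[0,0,-0.95],85]]'

```text
clock: 0.77
tcp_pos: [0.3462, -0.2659, 0.2464]
orientation: [-0.001, 0.796, 0.605, 0.001]
wrist_force: [-0.5, -0.4, -0.4]
finger_gap: 0.0851
grip_force: 0.0
```

```bash
cat >> h.py <<'E'
from scipy.spatial.transform import Rotation as R
def rel(pos,yaw):
    "shift (mm) and turn to bring TCP to pos, pointing straight down, tool x at yaw"
    s=telemetry.get_state(); q=s["orientation"]; r=R.from_quat([q[1],q[2],q[3],q[0]])
    t=R.from_matrix([[np.cos(yaw),np.sin(yaw),0],[np.sin(yaw),-np.cos(yaw),0],[0,0,-1]])
    np.set_printoptions(precision=4,suppress=True)
    print("t",s["clock"],"tcp",s["tcp_pos"],"j",s["joint_pos"],"F",s["wrist_force"],"gap",s["finger_gap"])
    print("shift",(r.inv().apply(np.array(pos)-s["tcp_pos"])*1000).round(1),"turn",(r.inv()*t).as_rotvec().round(3))
E
python3 -c "
from h import *
rel([.48,.10,.23],2.2);rel([.526,.214,.2],2.87)"
```

```text
t 0.7667 tcp [ 0.3462 -0.2659  0.2464] j [-0.8401  0.0411 -0.2498  1.2809  0.0011  1.0012] F [-0.5222 -0.3647 -0.3804] gap 0.08510648269836035
shift [388.4  31.1  17. ] turn [ 0.    -0.002 -0.9  ]
t 0.7667 tcp [ 0.3462 -0.2659  0.2464] j [-0.8401  0.0411 -0.2498  1.2809  0.0011  1.0012] F [-0.5222 -0.3647 -0.3804] gap 0.08510648269836035
shift [510.5  45.   47.1] turn [ 0.001 -0.001 -1.57 ]
```

Request:
step_arm --moves '[[[320,26,14],[0,0,-0.98],85],[[320,26,14],[0,0,-0.98],85],[[320,26,14],[0,0,-0.98],85],[[320,26,14],[0,0,-0.98],85],[[320,26,14],[0,0,-0.98],85],[[320,26,14],[0,0,-0.98],85],[[320,26,14],[0,0,-0.98],85],[[320,26,14],[0,0,-0.98],85]]'

```text
clock: 1.43
tcp_pos: [0.4588, 0.0337, 0.232]
orientation: [-0.0, 0.418, 0.909, 0.0]
wrist_force: [-0.4, -0.9, 0.0]
finger_gap: 0.0847
grip_force: 0.0
```

```bash
python3 -c "
from h import *
rel([.526,.214,.22],2.87)"
```

```text
t 1.4333 tcp [0.4588 0.0337 0.232 ] j [-0.1018  0.0907 -0.2314  1.2488  0.0005  0.76  ] F [-0.4446 -0.8777  0.0125] gap 0.08465820800599468
shift [ 93.1 168.4  12.1] turn [ 0.   -0.   -0.59]
```

Request:
step_arm --moves '[[[93,168,12],[0,0,-0.59],50],[[93,168,12],[0,0,-0.59],50],[[93,168,12],[0,0,-0.59],50],[[93,168,12],[0,0,-0.59],50],[[93,168,12],[0,0,-0.59],50],[[93,168,12],[0,0,-0.59],50],[[93,168,12],[0,0,-0.59],50],[[93,168,12],[0,0,-0.59],50]]'

```text
clock: 2.1
tcp_pos: [0.5263, 0.2096, 0.2197]
orientation: [-0.001, 0.14, 0.99, -0.001]
wrist_force: [-0.2, -0.3, 1.1]
finger_gap: 0.05
grip_force: 0.0
```

```bash
python3 -c "
from h import *
rel([.5255,.2143,.12],2.87)
im,P=snap('wrist','pics/d.png');print(P[0],P[1])
print(proj('wrist',[.5255,.2143,.085],P),proj('wrist',[.5255,.2143,.065],P))"
```

```text
t 2.1 tcp [0.5263 0.2096 0.2197] j [ 0.2375  0.3014  0.0014  1.2725 -0.0005  0.5183] F [-0.2009 -0.265   1.1303] gap 0.05004256911794418
shift [ 1.9  4.5 99.7] turn [-0.001 -0.001 -0.009]
[[326.234    0.     279.8976]
 [  0.     326.234  208.9788]
 [  0.       0.       1.    ]] [[ 0.2771 -0.909  -0.3114  0.4465]
 [ 0.9608  0.2618  0.0908  0.2339]
 [-0.001  -0.3244  0.9459  0.3621]
 [ 0.      0.      0.      1.    ]]
[283.702  194.3291] [283.4898 188.345 ]
```

View pics/d.png

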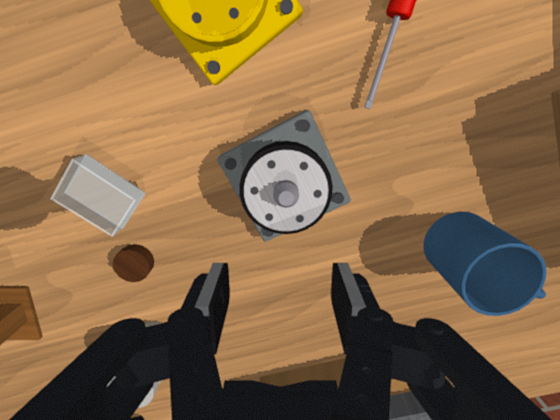

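The wrist view shows the grey-plate wheel with the axle tip at about (287,195) and the hub centre at about (286,188). The prediction was (284,194), so the position is good to a few mm. I'll refine it on the hub.

```bash
python3 - <<'E'
from h import *
im=cv2.imread("pics/d.png");P=cam("wrist")
hsv=cv2.cvtColor(im,cv2.COLOR_BGR2HSV)
m=((hsv[...,1]<40)&(hsv[...,2]>120)).astype(np.uint8);w=np.zeros_like(m);w[130:245,230:345]=m[130:245,230:345]
w=cv2.morphologyEx(w,cv2.MORPH_OPEN,np.ones((3,3)))
c=max(cv2.findContours(w,0,1)[0],key=cv2.contourArea);c=cv2.convexHull(c)
e=cv2.fitEllipse(c);print(e)
for z in(.067,.063):
    X=onz("wrist",*e[0],z,P);print(X)
    for s in(-1,1):
        pass
    q=np.array([onz("wrist",*p[0],z,P) for p in c]);(cx,cy),r=cv2.minEnclosingCircle(q[:,:2].astype(np.float32)*1000);print(cx,cy,r)
print("axle tip",onz("wrist",287,194.5,.085,P))
E
```

```text
((285.5341796875, 189.9518585205078), (81.22461700439453, 84.39007568359375), 83.30145263671875)
[0.52726801 0.21537063 0.067     ]
528.98095703125 214.92807006835938 39.821929931640625
[0.52836126 0.2151261  0.063     ]
530.097412109375 214.67750549316406 40.36117935180664
axle tip [0.52672533 0.21658042 0.085     ]
```

Request:
step_arm --moves '[[[1.5,5.7,40],[0,0,0],50],[[1.5,5.7,80],[0,0,0],50],[[1.5,5.7,115],[0,0,0],50],[[1.5,5.7,140],[0,0,0],50],[[1.5,5.7,145],[0,0,0],50],[[1.5,5.7,150],[0,0,0],50],[[1.5,5.7,153],[0,0,0],50],[[1.5,5.7,153],[0,0,0],50]]'

```text
clock: 2.82
tcp_pos: [0.5282, 0.2156, 0.0687]
orientation: [0.001, 0.14, 0.99, 0.0]
wrist_force: [1.2, -0.3, 0.4]
finger_gap: 0.05
grip_force: 0.0
```

Request:
step_arm --moves '[[[0,0,2],[0,0,0],50],[[0,0,4],[0,0,0],50],[[0,0,6],[0,0,0],50],[[0,0,8],[0,0,0],50],[[0,0,10],[0,0,0],50],[[0,0,12],[0,0,0],50],[[0,0,12],[0,0,0],50],[[0,0,12],[0,0,0],50]]'

```text
clock: 3.48
tcp_pos: [0.5277, 0.2161, 0.0554]
orientation: [0.001, 0.139, 0.99, 0.0]
wrist_force: [1.7, 0.7, 2.9]
finger_gap: 0.05
grip_force: 1.2
```

Request:
step_arm --moves '[[[0,0,1.5],[0,0,0],50],[[0,0,3],[0,0,0],50],[[0,0,4],[0,0,0],50],[[0,0,5],[0,0,0],50],[[0,0,6],[0,0,0],50],[[0,0,7],[0,0,0],50],[[0,0,7],[0,0,0],50]]'

```text
clock: 4.07
tcp_pos: [0.5278, 0.2161, 0.049]
orientation: [0.001, 0.139, 0.99, 0.0]
wrist_force: [1.6, -0.5, 7.6]
finger_gap: 0.0499
grip_force: 4.1
```

Request:
step_arm --moves '[[[0,0,1],[0,0,0],50],[[0,0,2],[0,0,0],50],[[0,0,3],[0,0,0],50],[[0,0,4],[0,0,0],50],[[0,0,4],[0,0,0],50]]'

```text
clock: 4.48
tcp_pos: [0.5279, 0.2161, 0.0487]
orientation: [0.002, 0.139, 0.99, 0.0]
wrist_force: [-8.1, -2.4, 34.4]
finger_gap: 0.0504
grip_force: 16.9
```

Request:
step_arm --moves '[[[0,0,0],[0,0,0],50],[[0,0,-10],[0,0,0],50],[[0,0,-50],[0,0,0],50],[[0,0,-90],[0,0,0],50],[[0,0,-130],[0,0,0],85],[[0,0,-170],[0,0,0],85],[[0,0,-175],[0,0,0],85],[[0,0,-175],[0,0,0],85]]'

```text
clock: 5.15
tcp_pos: [0.5282, 0.2163, 0.2218]
orientation: [0.002, 0.139, 0.99, 0.001]
wrist_force: [-0.4, 0.2, -0.0]
finger_gap: 0.085
grip_force: 0.0
```

```bash
python3 - <<'E'
from h import *
im,P=snap('wrist','pics/e.png');im=im[:,:,::-1].copy()
hsv=cv2.cvtColor(im,cv2.COLOR_BGR2HSV)
m=((hsv[...,1]<40)&(hsv[...,2]>120)).astype(np.uint8);w=np.zeros_like(m)
c=proj('wrist',[.527,.2155,.055],P).astype(int);print(c)
x0,y0=c-60;w[y0:y0+120,x0:x0+120]=m[y0:y0+120,x0:x0+120]
w=cv2.morphologyEx(w,cv2.MORPH_OPEN,np.ones((3,3)))
k=cv2.convexHull(max(cv2.findContours(w,0,1)[0],key=cv2.contourArea));e=cv2.fitEllipse(k);print(e)
for z in(.067,.052):
    q=np.array([onz("wrist",*p[0],z,P) for p in k]);print(z,cv2.minEnclosingCircle(q[:,:2].astype(np.float32)*1000),onz('wrist',*e[0],z,P))
cv2.imwrite("pics/f.png",cv2.resize(im[y0:y0+120,x0:x0+120],None,fx=4,fy=4,interpolation=2))
rel([.5,-.19,.26],2.87)
E
```

```text
[277 185]
((277.6088562011719, 184.734619140625), (78.0302963256836, 80.67355346679688), 88.28394317626953)
0.067 ((525.0694580078125, 216.4927978515625), 38.06272506713867) [0.52348442 0.21692922 0.067     ]
0.052 ((528.9848022460938, 215.29388427734375), 39.986488342285156) [0.52731972 0.21575234 0.052     ]
t 5.2 tcp [0.527  0.2159 0.2194] j [ 0.2479  0.3057  0.0064  1.2711 -0.      0.5277] F [ 0.3636 -0.9514 -0.8076] gap 0.08515262303116791
shift [ -86.1 -397.6  -40.7] turn [ 0.     0.    -0.008]
```

View pics/f.png

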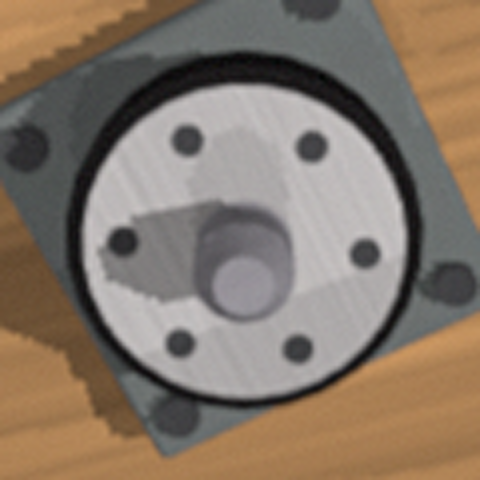

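The wheel is down: the hub radius comes out at 40 mm for a 52 mm height, and the axle tip is at wrist pixel (277.8,196.5). Next I go to the pliers.

Request:
step_arm --moves '[[[-46,-318,-60],[0,0,0],85],[[-46,-318,-60],[0,0,0],85],[[-46,-318,-60],[0,0,0],85],[[-46,-318,-60],[0,0,0],85],[[-46,-318,-60],[0,0,0],85],[[-46,-318,-60],[0,0,0],85],[[-46,-318,-60],[0,0,0],85],[[-46,-318,-60],[0,0,0],85]]'

```text
clock: 5.87
tcp_pos: [0.4814, -0.1043, 0.2767]
orientation: [-0.003, 0.14, 0.99, 0.0]
wrist_force: [1.5, -0.7, -0.6]
finger_gap: 0.0849
grip_force: 0.0
```

```bash
python3 -c "
from h import *
rel([.555,-.20,.28],2.87)"
```

```text
t 5.8667 tcp [ 0.4814 -0.1043  0.2767] j [-0.3762  0.1472 -0.0572  1.3716 -0.0004 -0.0955] F [ 1.4756 -0.6874 -0.5917] gap 0.0849055727453937
shift [-97.2 -71.6  -3.8] turn [ 0.    -0.005 -0.009]
```

Request:
step_arm --moves '[[[-97,-71,-4],[0,0,0],85],[[-97,-71,-4],[0,0,0],85],[[-97,-71,-4],[0,0,0],85],[[-97,-71,-4],[0,0,0],85],[[-97,-71,-4],[0,0,0],85],[[-97,-71,-4],[0,0,0],85]]'

```text
clock: 6.37
tcp_pos: [0.5558, -0.1968, 0.2802]
orientation: [-0.003, 0.14, 0.99, 0.001]
wrist_force: [0.1, 1.6, -0.0]
finger_gap: 0.0851
grip_force: 0.0
```

```bash
python3 -c "
from h import *
rel([.59,-.204,.25],2.87)
im,P=snap('wrist','pics/g.png');print(P[1])
for z in (.181,.155,.104,.03): print(proj('wrist',[.59,-.204,z],P))
cv2.imwrite('pics/g2.png',cv2.resize(im[60:260,180:440,::-1],None,fx=3,fy=3,interpolation=2))"
```

```text
t 6.3667 tcp [ 0.5558 -0.1968  0.2802] j [-0.4766  0.3414  0.2043  1.4398  0.0001 -0.1963] F [ 0.0508  1.6243 -0.0202] gap 0.08513571096190077
shift [-35.    2.5  30. ] turn [ 0.001 -0.006 -0.009]
[[ 0.2767 -0.9103 -0.3079  0.4765]
 [ 0.961   0.2626  0.0871 -0.1731]
 [ 0.0016 -0.3199  0.9474  0.423 ]
 [ 0.      0.      0.      1.    ]]
[281.5235 250.51  ]
[281.3403 237.6912]
[281.0582 217.9445]
[280.7672 197.5698]
```

View pics/g2.png

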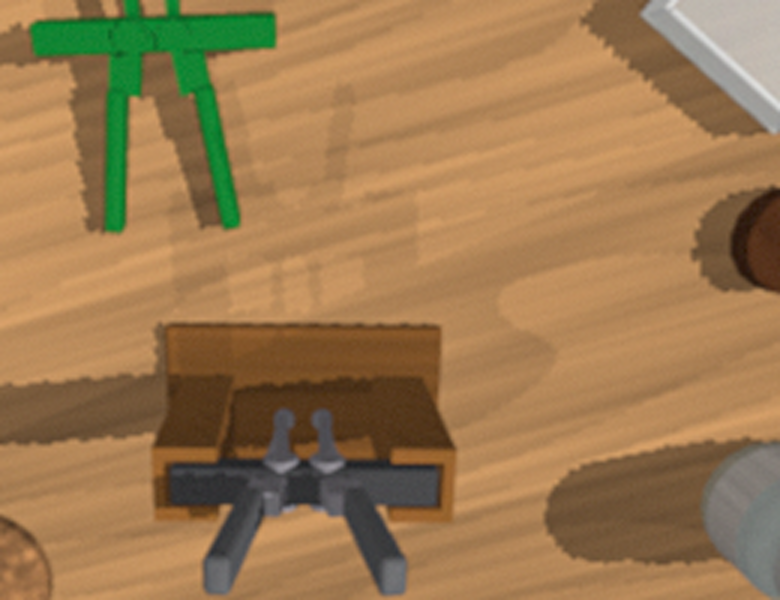

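The pliers stand aligned with the image axes. The crossbar's upper face is centred at crop (304,485) and the handle tops at (217,575) and (394,575). The rest is square to the image, so the yaw is right.

```bash
python3 - <<'E'
from h import *
np.set_printoptions(precision=4,suppress=True)
P=cam('wrist'); f=lambda x,y,z:onz('wrist',180+x/3,60+y/3,z,P)
print("bar ends",f(170,485,.11),f(438,485,.11),"mid",f(304,485,.11))
print("tops",f(217,576,.181),f(394,576,.181),"mid",f(305.5,576,.181))
print("rest back edge bottom",f(165,325,.008),f(440,325,.008),"posts outer",f(155,485,.108),f(454,485,.108))
print("axle side: earlier",)
E
```

```text
bar ends [ 0.5798 -0.2482  0.11  ] [ 0.6053 -0.1598  0.11  ] mid [ 0.5925 -0.204   0.11  ]
tops [ 0.5854 -0.2272  0.181 ] [ 0.5988 -0.1805  0.181 ] mid [ 0.5921 -0.2038  0.181 ]
rest back edge bottom [ 0.5429 -0.2515  0.008 ] [ 0.5756 -0.1377  0.008 ] posts outer [ 0.5791 -0.2536  0.108 ] [ 0.6076 -0.1544  0.108 ]
axle side: earlier
```

```bash
python3 -c "
from h import *
rel([.592,-.204,.136],2.861)"
```

```text
t 6.4167 tcp [ 0.5558 -0.1964  0.2812] j [-0.4758  0.3396  0.2043  1.44    0.0001 -0.1964] F [ 0.4771 -0.615   0.0446] gap 0.08533618246941742
shift [-37.5   2.5 145.1] turn [ 0.001 -0.004  0.001]
```

Request:
step_arm --moves '[[[-36,2.5,20],[0,-0.004,0],85],[[-37.5,2.5,30],[0,-0.004,0],85],[[-37.5,2.5,60],[0,-0.004,0],85],[[-37.5,2.5,90],[0,-0.004,0],85],[[-37.5,2.5,120],[0,-0.004,0],85],[[-37.5,2.5,140],[0,-0.004,0],85],[[-37.5,2.5,145],[0,-0.004,0],85],[[-37.5,2.5,145],[0,-0.004,0],85]]'

```text
clock: 7.08
tcp_pos: [0.592, -0.2035, 0.1367]
orientation: [-0.0, 0.139, 0.99, 0.0]
wrist_force: [0.6, -0.5, 0.3]
finger_gap: 0.085
grip_force: 0.0
```

```bash
python3 -c "
from h import *
rel([.592,-.204,.136],2.861)
im,P=snap('wrist','pics/i.png');im2,_=snap('side','pics/j.png');im3,_=snap('scene','pics/k.png')
f=lambda i,c,w,h,s:cv2.resize(i[c[1]-h//2:c[1]+h//2,c[0]-w//2:c[0]+w//2,::-1],(400,300),interpolation=2)
cv2.imwrite('pics/l.png',np.vstack([np.hstack([f(im,(280,270),280,210,0),f(im2,(270,170),120,90,0)]),np.hstack([f(im3,(200,230),120,90,0),f(im3,(200,230),120,90,0)])]))"
```

```text
t 7.0833 tcp [ 0.592  -0.2035  0.1367] j [-0.4596  0.4514  0.0159  1.1355  0.0007 -0.1811] F [ 0.5804 -0.4769  0.3147] gap 0.0849727182284577
shift [-0.2 -0.5  0.7] turn [ 0.001 -0.     0.002]
```

View pics/l.png

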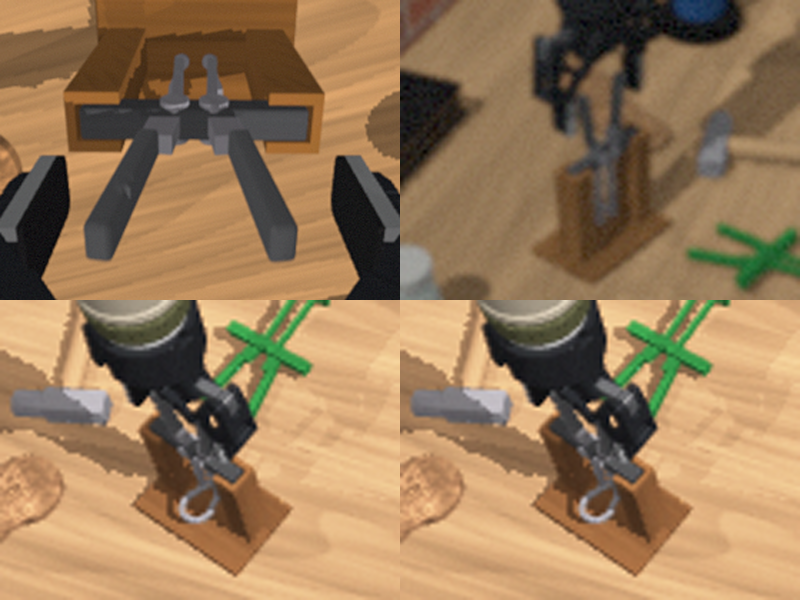

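The open fingers stand astride both handles, centred on them. I'll close at 30 N.

Request:
step_arm --moves '[[[0,0,0],[0,0,0],60],[[0,0,0],[0,0,0],50],[[0,0,0],[0,0,0],40],[[0,0,0],[0,0,0],25],[[0,0,0],[0,0,0],20],[[0,0,0],[0,0,0],20],[[0,0,0],[0,0,0],20],[[0,0,0],[0,0,0],20]]' --grip_force 32

```text
clock: 7.9
tcp_pos: [0.5952, -0.2062, 0.1407]
orientation: [0.004, 0.14, 0.99, -0.001]
wrist_force: [-0.8, -0.2, 6.9]
finger_gap: 0.0337
grip_force: 32.9
```

Request:
step_arm --moves '[[[0,0,0],[0,0,0],20],[[0,0,-4],[0,0,0],20],[[0,0,-10],[0,0,0],20],[[0,0,-18],[0,0,0],20],[[0,0,-28],[0,0,0],20],[[0,0,-40],[0,0,0],20],[[0,0,-50],[0,0,0],20],[[0,0,-60],[0,0,0],20]]'

```text
clock: 8.57
tcp_pos: [0.5936, -0.2053, 0.1995]
orientation: [0.002, 0.139, 0.99, -0.0]
wrist_force: [0.0, 0.5, -3.8]
finger_gap: 0.0335
grip_force: 32.2
```

```bash
python3 -c "
from h import *
rel([.592,-.204,.136],2.861)
im,P=snap('wrist','pics/m.png');im2,_=snap('side','pics/n.png');im3,_=snap('scene','pics/o.png')
f=lambda i,c,w,h:cv2.resize(i[c[1]-h//2:c[1]+h//2,c[0]-w//2:c[0]+w//2,::-1],(400,300),interpolation=2)
cv2.imwrite('pics/p.png',np.vstack([np.hstack([f(im,(280,290),280,210),f(im2,(270,140),160,120)]),np.hstack([f(im3,(200,220),160,120),f(im3,(200,220),120,90)])]))"
```

```text
t 8.5667 tcp [ 0.5936 -0.2053  0.1995] j [-0.4611  0.4236  0.129   1.2721  0.0006 -0.1813] F [ 0.0407  0.5247 -3.7562] gap 0.03348295779085516
shift [ 2.2  0.9 63.5] turn [-0.     0.004  0.001]
```

View pics/p.png

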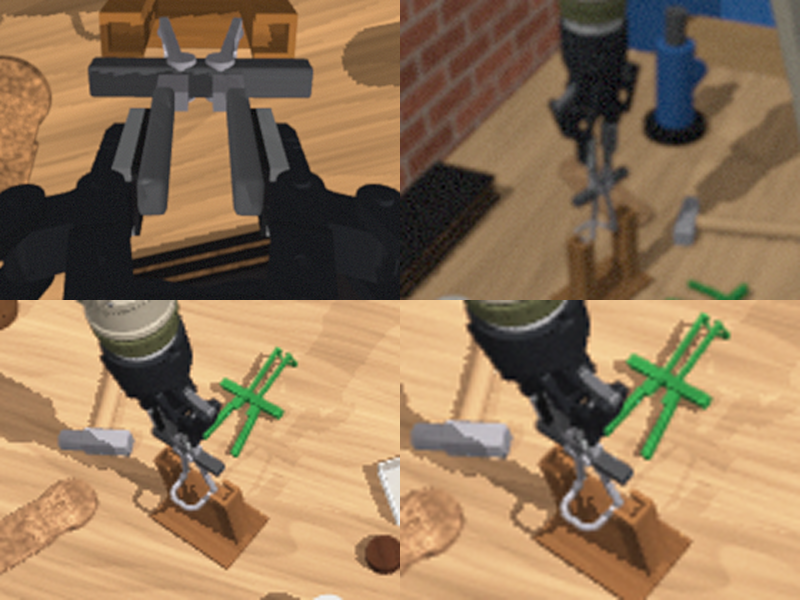

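The pliers are held squeezed, upright and clear of the rest; the bar spans crop (90..312, 58..97). I'll measure where the bar sits in the hand, and get the move to the axle.

```bash
python3 - <<'E'
from h import *
np.set_printoptions(precision=4,suppress=True,linewidth=160)
im=cv2.cvtColor(cv2.imread("pics/m.png"),cv2.COLOR_BGR2GRAY).astype(float)
print("rows 222..258 left",im[222:258,212:235].mean(1).round())
print("right",im[222:258,320:345].mean(1).round())
print("cols L",im[243:250,196:212].mean(0).round(),"R",im[243:250,348:366].mean(0).round())
P=cam("wrist");s=telemetry.get_state();print(s["tcp_pos"],s["wrist_force"])
E
```

```text
rows 222..258 left [ 80.  82.  75.  57.  42.  43.  44.  43.  44.  53.  67.  76.  79.  76.  67.  59.  55.  53.  54.  55.  55.  55.  55.  54.  54.  54.  55.  55.  53.  52.  87.
 143. 168. 165. 161. 159.]
right [105. 122. 123.  99.  56.  41.  43.  44.  45.  46.  58.  72.  78.  80.  81.  80.  82.  83.  81.  81.  80.  80.  82.  81.  81.  80.  80.  82.  82.  81.  77.
 109. 145. 157. 157. 157.]
cols L [163. 163. 163. 164. 167. 168. 122.  62.  50.  54.  54.  54.  55.  54.  54.  53.] R [ 81.  81.  81.  82.  81.  81.  82.  81.  78.  86. 127. 151. 153. 153. 153. 153. 153. 153.]
[ 0.5942 -0.2056  0.1996] [ 0.7675 -0.3231 -2.6567]
```

```bash
python3 - <<'E'
from h import *
np.set_printoptions(precision=4,suppress=True,linewidth=160)
P=cam("wrist");T=P[1];s=telemetry.get_state();tcp=s["tcp_pos"]
q=s["orientation"];r=R.from_quat([q[1],q[2],q[3],q[0]])
for z in(.165,.168,.171,.174,.177,.180):
    a=onz("wrist",202,246,z,P);b=onz("wrist",357.6,246,z,P)
    n=onz("wrist",280,231.9,z,P);f=onz("wrist",280,252.8,z,P);mid=(n+f)/2
    print(z,"len",np.linalg.norm(a-b)*1e3,"dep",np.linalg.norm(n-f)*1e3,"mid in tool mm",r.inv().apply((mid-tcp))*1e3,"y",r.inv().apply((a+b)/2-tcp)[1]*1e3)
rel([.527,.2155,.236],2.861)
E
```

```text
0.165 len 92.82505096015177 dep 13.653576542147013 mid in tool mm [ 1.6346  1.1691 34.5627] y 1.0470598108334002
0.168 len 91.24549335334981 dep 13.421240438216904 mid in tool mm [ 3.0288  1.1675 31.554 ] y 1.0475351985664927
0.171 len 89.6659357465479 dep 13.188904334286695 mid in tool mm [ 4.423   1.1659 28.5453] y 1.048010586299616
0.174 len 88.08637813974595 dep 12.956568230356485 mid in tool mm [ 5.8172  1.1643 25.5366] y 1.0484859740327086
0.177 len 86.50682053294402 dep 12.724232126426385 mid in tool mm [ 7.2114  1.1627 22.5279] y 1.0489613617658016
0.18 len 84.92726292614206 dep 12.491896022496169 mid in tool mm [ 8.6056  1.1611 19.5193] y 1.0494367494988939
t 8.7167 tcp [ 0.5942 -0.2056  0.1996] j [-0.4611  0.4232  0.1286  1.27    0.0007 -0.1813] F [ 0.7675 -0.3231 -2.6567] gap 0.03342103733431016
shift [180.7 386.2 -37.7] turn [-0.     0.006  0.001]
```

```bash
python3 -c "
from h import *
rel([.5157,.2177,.241],2.861)"
```

```text
t 8.7167 tcp [ 0.5942 -0.2056  0.1996] j [-0.4611  0.4232  0.1286  1.27    0.0007 -0.1813] F [ 0.7675 -0.3231 -2.6567] gap 0.03342103733431016
shift [192.1 385.2 -42.8] turn [-0.     0.006  0.001]
```

Request:
step_arm --moves '[[[0,0,-15],[0,0.004,0],20],[[0,0,-35],[0,0.004,0],20],[[6,12,-42],[0,0.004,0],20],[[16,32,-42],[0,0.004,0],20],[[28,56,-42],[0,0.004,0],20],[[40,80,-42],[0,0.004,0],20],[[52,104,-42],[0,0.004,0],20],[[64,128,-42],[0,0.004,0],20]]'

```text
clock: 9.38
tcp_pos: [0.5662, -0.0626, 0.2392]
orientation: [-0.001, 0.139, 0.99, 0.0]
wrist_force: [0.1, -0.0, -1.8]
finger_gap: 0.0338
grip_force: 32.4
```

```bash
python3 -c "
from h import *
rel([.5157,.2177,.241],2.861)"
```

```text
t 9.3833 tcp [ 0.5662 -0.0626  0.2392] j [-0.2512  0.3017  0.0495  1.3197  0.0003  0.0286] F [ 0.0589 -0.0463 -1.7672] gap 0.03378325046164727
shift [125.9 255.5  -1.6] turn [ 0.    -0.001  0.001]
```

Request:
step_arm --moves '[[[14,28,-1],[0,0,0],20],[[30,60,-2],[0,0,0],20],[[46,94,-2],[0,0,0],20],[[62,126,-2],[0,0,0],20],[[78,158,-2],[0,0,0],20],[[94,190,-2],[0,0,0],20],[[108,219,-2],[0,0,0],20],[[118,239,-2],[0,0,0],20]]'

```text
clock: 10.05
tcp_pos: [0.5179, 0.201, 0.2413]
orientation: [-0.001, 0.138, 0.99, 0.0]
wrist_force: [0.9, -0.7, -1.9]
finger_gap: 0.0335
grip_force: 32.4
```

Request:
step_arm --moves '[[[5,10,0],[0,0,0],20],[[8,16,0],[0,0,0],20],[[8,16,0],[0,0,0],20],[[8,16,0],[0,0,0],20]]'

```text
clock: 10.38
tcp_pos: [0.5165, 0.2148, 0.2417]
orientation: [-0.0, 0.139, 0.99, -0.0]
wrist_force: [0.4, -0.5, -1.6]
finger_gap: 0.0335
grip_force: 32.4
```

```bash
python3 -c "
from h import *
rel([.5157,.2177,.241],2.861)
im,P=snap('wrist','pics/q.png');im2,_=snap('side','pics/r.png');im3,_=snap('scene','pics/s.png')
for n in('side','scene'):print(proj(n,[.527,.2155,.085]),proj(n,[.527,.2155,.13]))
f=lambda i,c,w,h:cv2.resize(i[c[1]-h//2:c[1]+h//2,c[0]-w//2:c[0]+w//2,::-1],(400,300),interpolation=2)
cv2.imwrite('pics/t.png',np.vstack([np.hstack([f(im,(280,270),280,210),f(im2,(222,265),80,60)]),np.hstack([f(im3,(349,250),80,60),f(im3,(345,225),160,120)])]))"
```

```text
t 10.3833 tcp [0.5165 0.2148 0.2417] j [ 0.251   0.2805  0.0266  1.3174 -0.0007  0.5309] F [ 0.42   -0.4995 -1.5525] gap 0.033548315912229544
shift [1.5 2.6 0.7] turn [-0.001 -0.     0.001]
[222.1411 277.8368] [220.2337 265.0223]
[350.5435 255.3196] [353.1076 248.2169]
```

View pics/t.png

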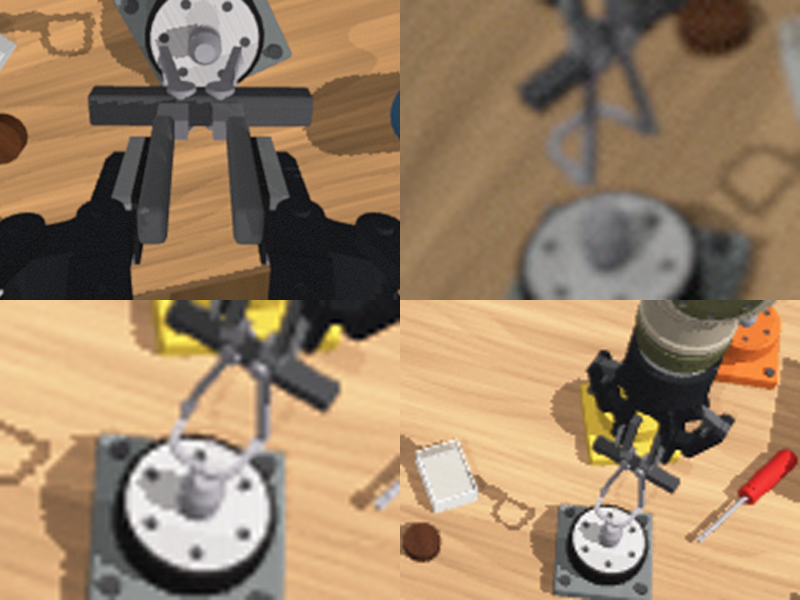

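The wrist crop shows the axle tip at (204,48), i.e. pixel (282.8,198.6), ahead of the bar. The ring hangs near the axle end in the scene and side views. I'll compute the offset from the wrist view alone, where bar and axle share one image.

```bash
python3 - <<'E'
from h import *
np.set_printoptions(precision=4,suppress=True,linewidth=160)
P=cam("wrist");s=telemetry.get_state();tcp=s["tcp_pos"];q=s["orientation"];r=R.from_quat([q[1],q[2],q[3],q[0]])
im=cv2.imread("pics/q.png");g=cv2.cvtColor(im,cv2.COLOR_BGR2GRAY).astype(float)
print("bar rows L",g[222:258,212:235].mean(1).round());print("R",g[222:258,320:345].mean(1).round())
sub=g[185:215,268:298]
c=cv2.HoughCircles(cv2.resize(im[180:215,265:300],None,fx=8,fy=8,interpolation=2)[:,:,1],cv2.HOUGH_GRADIENT,1.5,40,param1=60,param2=18,minRadius=45,maxRadius=110)
print([(265+(x+.5)/8-.5,180+(y+.5)/8-.5,R_/8) for x,y,R_ in c[0][:4]] if c is not None else None)
tip=onz("wrist",282.8,198.6,.085,P);print("tip",tip,"in tool",r.inv().apply(tip-tcp)*1e3)
for u,v in((277.75,196.5),):pass
# hub
m=((im.max(2).astype(int)-im.min(2)<35)&(g>120)).astype(np.uint8);w=m*0;w[165:235,240:330]=m[165:235,240:330]
k=max(cv2.findContours(cv2.morphologyEx(w,2,np.ones((2,2))),0,1)[0],key=cv2.contourArea)
print("tip in scene/side at z .085 pred",proj("scene",tip),proj("side",tip))
for n in("scene","side"):
    print(n,"ring pred",proj(n,tcp+r.apply([-.0115,.001,.111])),"tips",proj(n,tcp+r.apply([.0025,.001+.012,.111])),proj(n,tcp+r.apply([.0025,.001-.012,.111])))
E
```

```text
bar rows L [143. 147. 132.  86.  41.  40.  43.  43.  42.  52.  65.  73.  77.  75.  67.  58.  53.  52.  52.  53.  53.  54.  53.  52.  52.  52.  53.  53.  52.  51.  76.
 125. 147. 148. 151. 155.]
R [147. 148. 150. 119.  61.  40.  41.  44.  44.  44.  56.  69.  75.  78.  77.  78.  80.  80.  78.  77.  77.  78.  79.  79.  78.  77.  78.  78.  79.  78.  74.
 108. 146. 158. 159. 162.]
[(np.float32(282.65625), np.float32(197.84375), np.float32(12.3375)), (np.float32(284.53125), np.float32(192.21875), np.float32(9.375))]
tip [0.5266 0.2153 0.085 ] in tool [ -8.8795   3.9075 156.9526]
tip in scene/side at z .085 pred [350.5047 255.1651] [222.3364 277.8287]
scene ring pred [351.675  248.0905] tips [358.2493 246.4141] [350.2363 241.8419]
side ring pred [220.4938 263.4994] tips [221.0355 269.3149] [228.4131 263.3108]
```

Request:
step_arm --moves '[[[2.4,2.8,0],[0,0,0],20],[[2.4,2.8,0],[0,0,0],20],[[2.4,2.8,12],[0,0,0],20],[[2.4,2.8,24],[0,0,0],20],[[2.4,2.8,34],[0,0,0],20],[[2.4,2.8,42],[0,0,0],20],[[2.4,2.8,45],[0,0,0],20],[[2.4,2.8,45],[0,0,0],20]]'

```text
clock: 11.2
tcp_pos: [0.5145, 0.2184, 0.1961]
orientation: [-0.001, 0.14, 0.99, -0.0]
wrist_force: [-0.1, -0.3, -2.1]
finger_gap: 0.0335
grip_force: 32.4
```

```bash
python3 -c "
from h import *
rel([.5157,.2177,.19],2.861)
im2,_=snap('side','pics/u.png');im3,_=snap('scene','pics/v.png')
f=lambda i,c,w,h:cv2.resize(i[c[1]-h//2:c[1]+h//2,c[0]-w//2:c[0]+w//2,::-1],(400,540),interpolation=2)
print('origins side',222-20,272-27,'scene',350-20,250-27)
cv2.imwrite('pics/w.png',np.hstack([f(im2,(222,272),40,54),f(im3,(350,250),40,54)]))"
```

```text
t 11.2 tcp [0.5145 0.2184 0.1961] j [ 0.2578  0.2959 -0.0646  1.2121 -0.0001  0.5378] F [-0.107  -0.3268 -2.0907] gap 0.0335336089208587
shift [-1.3 -0.3  6. ] turn [-0.001 -0.001  0.001]
origins side 202 245 scene 330 223
```

View pics/w.png

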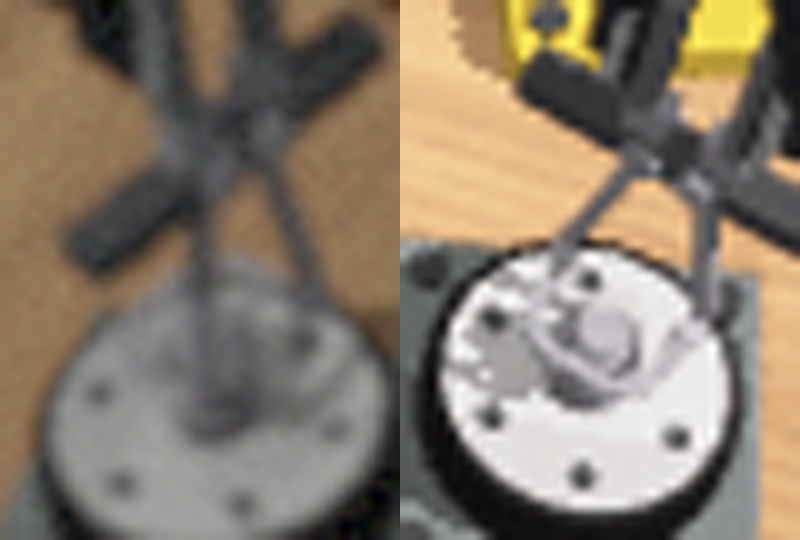

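```bash
python3 - <<'E'
from h import *
np.set_printoptions(precision=1,suppress=True)
s=telemetry.get_state();tcp=s["tcp_pos"];q=s["orientation"];r=R.from_quat([q[1],q[2],q[3],q[0]])
for n,o in(("side",(202,245)),("scene",(330,223))):
    c=lambda X:(proj(n,X)-o+.5)*10+([400,0] if n=="scene" else [0,0])
    for nm,X in(("opening",(-11.5,1,111)),("tipsmid",(2.5,1,111)),("front",(-28,1,111)),("L",(-11.5,19,111)),("R",(-11.5,-17,111))):
        print(n,nm,c(tcp+r.apply(np.array(X)/1e3)))
    print(n,"axletip",c([.527,.2155,.085]))
E
```

```text
side opening [205.6 333.1]
side tipsmid [247.3 361.2]
side front [157.1 300.4]
side L [151.2 378.4]
side R [258.9 288.6]
side axletip [206.4 333.4]
scene opening [614.8 325.8]
scene tipsmid [639.3 287.1]
scene front [585.4 372. ]
scene L [673.2 359.7]
scene R [556.9 292.3]
scene axletip [610.4 328.2]
```

The ring encircles the axle tip in the scene view: axle tip at crop (605,335), ring sides at about 525 and 695. I'll descend slowly, watching the force.

Request:
step_arm --moves '[[[0,0.7,2],[0,0,0],20],[[0,0.7,4],[0,0,0],20],[[0,0.7,6],[0,0,0],20],[[0,0.7,8],[0,0,0],20],[[0,0.7,10],[0,0,0],20],[[0,0.7,12],[0,0,0],20],[[0,0.7,12],[0,0,0],20],[[0,0.7,12],[0,0,0],20]]'

```text
clock: 11.97
tcp_pos: [0.5153, 0.2193, 0.1848]
orientation: [-0.0, 0.139, 0.99, -0.0]
wrist_force: [0.6, -0.4, -2.0]
finger_gap: 0.0336
grip_force: 32.4
```

Request:
step_arm --moves '[[[0,0,1.5],[0,0,0],20],[[0,0,3],[0,0,0],20],[[0,0,4.5],[0,0,0],20],[[0,0,6],[0,0,0],20],[[0,0,6],[0,0,0],20],[[0,0,6],[0,0,0],20]]'

```text
clock: 12.47
tcp_pos: [0.5152, 0.2192, 0.1789]
orientation: [-0.0, 0.139, 0.99, -0.0]
wrist_force: [0.3, -0.3, -1.5]
finger_gap: 0.0335
grip_force: 32.4
```

```bash
cat >> h.py <<'E'
def force(n=5):
    F=[];M=[];X=[]
    for _ in range(n):
        imaging.read_camera("side");s=telemetry.get_state();F.append(s["wrist_force"]);M.append(s["ft_torque"]);X.append(s["tcp_pos"])
    q=s["orientation"];r=R.from_quat([q[1],q[2],q[3],q[0]]).inv()
    np.set_printoptions(precision=3,suppress=True)
    print("t",s["clock"],"F tool",r.apply(np.mean(F,0)),"M tool",r.apply(np.mean(M,0)),"tcp",np.mean(X,0)*1e3)
E
python3 -c "
from h import *
force()"
```

```text
t 12.7167 F tool [-0.119  0.108  2.514] M tool [-0.001 -0.099  0.01 ] tcp [515.265 219.288 179.02 ]
```

Request:
step_arm --moves '[[[1,0,0],[0,0,0],20],[[2,0,0],[0,0,0],20],[[3,0,0],[0,0,0],20],[[3,0,0],[0,0,0],20]]'

```text
clock: 13.05
tcp_pos: [0.5129, 0.2201, 0.1793]
orientation: [0.001, 0.139, 0.99, -0.0]
wrist_force: [3.2, 0.4, -3.0]
finger_gap: 0.0338
grip_force: 32.3
```

```bash
python3 -c "
from h import *
force()"
```

```text
t 13.3 F tool [-3.045  0.143  2.988] M tool [ 0.055 -0.91  -0.002] tcp [512.803 220.075 179.216]
```

Request:
step_arm --moves '[[[-1,0,0],[0,0,0],20],[[-3,0,0],[0,0,0],20],[[-5,0,0],[0,0,0],20],[[-6,0,0],[0,0,0],20],[[-6,0,0],[0,0,0],20]]'

```text
clock: 13.72
tcp_pos: [0.5179, 0.2185, 0.1787]
orientation: [-0.001, 0.139, 0.99, -0.0]
wrist_force: [-0.1, -0.2, -3.0]
finger_gap: 0.0338
grip_force: 32.4
```

```bash
python3 -c "
from h import *
force()"
```

```text
t 13.9667 F tool [-0.036  0.06   2.515] M tool [ 0.001 -0.006 -0.004] tcp [517.88  218.49  178.824]
```

Request:
step_arm --moves '[[[-1,0,0],[0,0,0],20],[[-2,0,0],[0,0,0],20],[[-2,0,0],[0,0,0],20]]'

```text
clock: 14.22
tcp_pos: [0.5203, 0.2179, 0.179]
orientation: [0.0, 0.139, 0.99, -0.0]
wrist_force: [0.3, 0.4, -1.9]
finger_gap: 0.0336
grip_force: 32.4
```

```bash
python3 -c "
from h import *
force(3)"
```

```text
t 14.3667 F tool [ 0.147 -0.231  2.513] M tool [-0.032  0.007 -0.004] tcp [520.105 217.903 178.999]
```

Request:
step_arm --moves '[[[4,2,0],[0,0,0],20],[[4,3,0],[0,0,0],20],[[4,3,0],[0,0,0],20]]'

```text
clock: 14.62
tcp_pos: [0.5167, 0.2222, 0.179]
orientation: [-0.0, 0.139, 0.99, -0.0]
wrist_force: [0.4, 0.2, -2.2]
finger_gap: 0.0332
grip_force: 32.4
```

```bash
python3 -c "
from h import *
force(3)"
```

```text
t 14.7667 F tool [ 0.158 -0.057  2.056] M tool [0.008 0.025 0.009] tcp [516.97  222.066 179.032]
```

Request:
step_arm --moves '[[[0,-2,0],[0,0,0],20],[[0,-4,0],[0,0,0],20],[[0,-6,0],[0,0,0],20],[[0,-6,0],[0,0,0],20]]'

```text
clock: 15.1
tcp_pos: [0.5153, 0.2157, 0.179]
orientation: [-0.0, 0.14, 0.99, -0.0]
wrist_force: [0.4, 0.7, -2.6]
finger_gap: 0.0336
grip_force: 32.4
```

```bash
python3 -c "
from h import *
force(3)"
```

```text
t 15.25 F tool [0.52  0.27  2.284] M tool [0.012 0.015 0.013] tcp [515.388 215.942 179.027]
```

Request:
step_arm --moves '[[[0,2,0],[0,0,0],20],[[0,3,0],[0,0,0],20],[[1,3,0],[0,0,0],20],[[1,3,0],[0,0,0],20]]'

```text
clock: 15.58
tcp_pos: [0.5151, 0.2195, 0.1789]
orientation: [-0.0, 0.139, 0.99, -0.0]
wrist_force: [-0.8, -0.4, -2.3]
finger_gap: 0.0337
grip_force: 32.4
```

```bash
python3 -c "
from h import *
force(4)"
```

```text
t 15.7833 F tool [-0.297  0.306  2.226] M tool [-0.004  0.008 -0.009] tcp [515.176 219.384 178.973]
```

Request:
step_arm --moves '[[[1,0,0],[0,0,0],20],[[1,0,0],[0,0,0],20],[[1,0,0],[0,0,0],20]]'

```text
clock: 16.03
tcp_pos: [0.5142, 0.2196, 0.179]
orientation: [-0.0, 0.139, 0.99, -0.0]
wrist_force: [-0.6, -0.3, -2.0]
finger_gap: 0.0334
grip_force: 32.4
```

```bash
python3 -c "
from h import *
force(4)"
```

```text
t 16.2333 F tool [-0.419  0.039  1.76 ] M tool [-0.02   0.019  0.008] tcp [514.284 219.573 179.007]
```

Request:
step_arm --moves '[[[-2,0,0],[0,0,0],20],[[-4,2,0],[0,0,0],20],[[-4,4,0],[0,0,0],20],[[-4,5,0],[0,0,0],20],[[-4,5,0],[0,0,0],20]]'

```text
clock: 16.65
tcp_pos: [0.5196, 0.2228, 0.1789]
orientation: [0.0, 0.14, 0.99, -0.001]
wrist_force: [-0.1, -1.0, -2.1]
finger_gap: 0.033
grip_force: 32.0
```

```bash
python3 -c "
from h import *
force(4)"
```

```text
t 16.85 F tool [-1.294 -2.462  2.63 ] M tool [ 0.87  -0.25   0.027] tcp [519.503 222.84  178.901]
```

Request:
step_arm --moves '[[[0,-3,0],[0,0,0],20],[[0,-6,0],[0,0,0],20],[[0,-8,0],[0,0,0],20],[[0,-10,0],[0,0,0],20],[[0,-10,0],[0,0,0],20]]'

```text
clock: 17.27
tcp_pos: [0.5166, 0.2135, 0.1791]
orientation: [-0.0, 0.14, 0.99, 0.0]
wrist_force: [0.4, -1.0, -2.5]
finger_gap: 0.0334
grip_force: 33.0
```

```bash
python3 -c "
from h import *
force(4)"
```

```text
t 17.4667 F tool [0.227 0.001 2.11 ] M tool [ 0.002 -0.019  0.006] tcp [516.747 213.711 179.075]
```

Request:
step_arm --moves '[[[0,-0.7,0],[0,0,0],20],[[0,-1.5,0],[0,0,0],20],[[0,-1.5,0],[0,0,0],20]]'

```text
clock: 17.72
tcp_pos: [0.5164, 0.2126, 0.179]
orientation: [0.0, 0.139, 0.99, 0.0]
wrist_force: [-0.0, 1.6, -3.5]
finger_gap: 0.0336
grip_force: 32.6
```

```bash
python3 -c "
from h import *
force(4)"
```

```text
t 17.9167 F tool [-0.053  1.896  2.638] M tool [-0.617  0.036 -0.014] tcp [516.465 212.597 179.021]
```

Request:
step_arm --moves '[[[0,3,0],[0,0,0],20],[[0,5.5,0],[0,0,0],20],[[3,5.5,0],[0,0,0],20],[[4.7,5.5,0],[0,0,0],20],[[4.7,5.5,0],[0,0,0],20],[[4.7,5.5,0],[0,0,0],20]]'

```text
clock: 18.42
tcp_pos: [0.5133, 0.2187, 0.1791]
orientation: [0.0, 0.139, 0.99, -0.0]
wrist_force: [1.2, -0.5, -3.0]
finger_gap: 0.0335
grip_force: 33.0
```

```bash
python3 -c "
from h import *
force(4)"
```

```text
t 18.6167 F tool [-0.486  0.061  2.055] M tool [ 0.004 -0.204  0.005] tcp [513.382 218.745 179.06 ]
```

Request:
step_arm --moves '[[[0.8,0,0],[0,0,0],20],[[0.8,0,0],[0,0,0],20],[[0.8,0,0],[0,0,0],20]]'

```text
clock: 18.87
tcp_pos: [0.5129, 0.2189, 0.1791]
orientation: [0.0, 0.14, 0.99, -0.0]
wrist_force: [1.6, -1.2, -3.4]
finger_gap: 0.0336
grip_force: 33.0
```

```bash
python3 -c "
from h import *
force(4)"
```

```text
t 19.0667 F tool [-1.311 -0.538  3.115] M tool [ 0.051 -0.517  0.003] tcp [512.782 218.951 179.04 ]
```

Request:
step_arm --moves '[[[-2,0,0],[0,0,0],20],[[-4.1,0,0],[0,0,0],20],[[-4.1,0,2],[0,0,0],20],[[-4.1,0,4],[0,0,0],20],[[-4.1,0,6],[0,0,0],20],[[-4.1,0,8],[0,0,0],20],[[-4.1,0,9],[0,0,0],20],[[-4.1,0,9],[0,0,0],20]]'

```text
clock: 19.73
tcp_pos: [0.5162, 0.2179, 0.1695]
orientation: [-0.0, 0.139, 0.99, -0.0]
wrist_force: [-0.8, -0.5, -3.0]
finger_gap: 0.0335
grip_force: 33.0
```

```bash
python3 -c "
from h import *
force(3)"
```

```text
t 19.8833 F tool [ 0.267 -0.173  2.393] M tool [0.007 0.013 0.013] tcp [516.409 217.905 169.914]
```

Request:
step_arm --moves '[[[0,0,0.7],[0,0,0],20],[[0,0,1.5],[0,0,0],20],[[0,0,1.5],[0,0,0],20]]'

```text
clock: 20.13
tcp_pos: [0.5165, 0.2179, 0.1684]
orientation: [-0.0, 0.139, 0.99, -0.0]
wrist_force: [0.0, -0.2, -1.9]
finger_gap: 0.0339
grip_force: 33.0
```

```bash
python3 -c "
from h import *
force(3)"
```

```text
t 20.2833 F tool [-0.359  0.21   2.481] M tool [ 0.007  0.053 -0.023] tcp [516.5   217.878 168.48 ]
```

Request:
step_arm --moves '[[[0,0,0.7],[0,0,0],20],[[0,0,1.5],[0,0,0],20],[[0,0,1.5],[0,0,0],20]]'

```text
clock: 20.53
tcp_pos: [0.5164, 0.2179, 0.1668]
orientation: [-0.0, 0.139, 0.99, -0.0]
wrist_force: [-0.3, -0.0, -1.6]
finger_gap: 0.0334
grip_force: 33.0
```

```bash
python3 -c "
from h import *
force(3)"
```

```text
t 20.6833 F tool [ 0.481 -0.151  2.159] M tool [-0.008  0.011  0.002] tcp [516.464 217.879 166.914]
```

Request:
step_arm --moves '[[[0,0,0.7],[0,0,0],20],[[0,0,1.3],[0,0,0],20],[[0,0,1.3],[0,0,0],20]]'

```text
clock: 20.93
tcp_pos: [0.5164, 0.2179, 0.1655]
orientation: [-0.0, 0.139, 0.99, -0.0]
wrist_force: [0.0, -0.7, -2.3]
finger_gap: 0.0335
grip_force: 33.0
```

```bash
python3 -c "
from h import *
force(3)"
```

```text
t 21.0833 F tool [-0.211 -0.052  2.347] M tool [-0.007 -0.024 -0.004] tcp [516.473 217.888 165.651]
```

Request:
step_arm --moves '[[[0,0,0.6],[0,0,0],20],[[0,0,1.2],[0,0,0],20],[[0,0,1.2],[0,0,0],20]]'

```text
clock: 21.33
tcp_pos: [0.5164, 0.2179, 0.1644]
orientation: [-0.0, 0.139, 0.99, -0.0]
wrist_force: [-0.7, -0.0, -2.1]
finger_gap: 0.0341
grip_force: 33.0
```

```bash
python3 -c "
from h import *
force(3)"
```

```text
t 21.4833 F tool [0.072 0.245 1.577] M tool [ 0.005  0.013 -0.019] tcp [516.476 217.89  164.451]
```

Request:
step_arm --moves '[[[0,0,0.5],[0,0,0],20],[[0,0,1],[0,0,0],20],[[0,0,1],[0,0,0],20]]'

```text
clock: 21.73
tcp_pos: [0.5167, 0.218, 0.1642]
orientation: [0.0, 0.139, 0.99, 0.0]
wrist_force: [-0.8, -0.0, 4.3]
finger_gap: 0.0334
grip_force: 33.7
```

```bash
python3 -c "
from h import *
force(5)"
```

```text
t 21.9833 F tool [ 2.532 -0.551 -5.108] M tool [0.269 0.449 0.011] tcp [516.661 217.993 164.207]
```

Request:
step_arm --moves '[[[0,0,-1],[0,0,0],20],[[0,0,-2],[0,0,0],20],[[0,0,-2.9],[0,0,0],20],[[0,0,-2.9],[0,0,0],20],[[0,0,-2.9],[0,0,0],20],[[0,0,-2.9],[0,0,0],20]]'

```text
clock: 22.48
tcp_pos: [0.5164, 0.2178, 0.1661]
orientation: [-0.0, 0.139, 0.99, -0.0]
wrist_force: [-0.3, -0.2, -1.7]
finger_gap: 0.0336
grip_force: 33.0
```

```bash
python3 - <<'E'
from h import *
force(4)
np.set_printoptions(precision=4,suppress=True,linewidth=160)
im=imaging.read_camera("wrist");P=cam("wrist");g=cv2.cvtColor(im,cv2.COLOR_RGB2GRAY).astype(float)
print("bar rows L",g[222:262,212:235].mean(1).round());print("R",g[222:262,320:345].mean(1).round())
print("cols L",g[243:250,196:212].mean(0).round(),"R",g[243:250,348:366].mean(0).round())
E
```

```text
t 22.6833 F tool [-0.127  0.101  1.984] M tool [-0.007  0.022 -0.001] tcp [516.456 217.872 166.211]
bar rows L [ 88.  89.  87.  82.  63.  41.  42.  43.  42.  42.  54.  67.  75.  75.  70.  61.  54.  52.  53.  53.  53.  54.  54.  54.  53.  53.  54.  53.  54.  53.  51.
  82. 133. 154. 151. 149. 147. 145. 138. 132.]
R [102. 101. 103. 101.  82.  51.  41.  42.  43.  43.  47.  60.  71.  77.  80.  79.  80.  80.  79.  79.  80.  79.  79.  80.  79.  79.  79.  78.  80.  80.  78.
  75. 122. 152. 152. 151. 152. 153. 142. 126.]
cols L [147. 147. 146. 147. 147. 146. 105.  57.  51.  52.  54.  54.  54.  54.  53.  53.] R [ 79.  78.  79.  79.  79.  79.  79.  78.  78.  84. 126. 146. 147. 146. 146. 146. 147. 147.]
```

```bash
python3 -c "
from h import *
print(env.hand_in())"
```

```text
the job is handed in; nothing more can be done
None
```

I handed the job in at about 22.7 s with the wheel pressed to its stop and the squeezed pliers still held upright. By my measurements the spread ring is about 1–2 mm off the axle's axis, level with the groove and touching nothing; the judging result was not shown.

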